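# Shut off the oven gas in the baking-room service box

### The arm

A 6-joint arm with a two-finger parallel gripper is mounted at the origin on the work surface. World frame = base frame: x ahead of the robot, y to its left, z up, the work surface at z = 0. Lengths are in mm, angles in rad, forces in N, time in s.
With the tool pointing down it reaches from about 275 to 1000 mm from the base axis. Payload 8.4 kg.
Tool frame: the origin (TCP) lies on the centre line of the jaws, within the pads' length; the fingertips stand 17 mm ahead of it and the grasp point (between the pads) lies 2 mm behind it (r.tcp_to_tips is the z of the fingertips in the tool frame, in mm); z points along the fingers, y is the direction in which the jaws open and shut (so a half turn about z gives the same grasp; the last joint's range is limited). The gripper opens to 85 mm and grips with 20 to 120 N. Pads are 22 mm wide; open, the fingers measure 114 mm over their backs; the gripper's body (76 mm by 85 mm) begins 54 mm behind the grasp point. The pads swing forward as they close: fully open they stand 13 mm farther back than shut.
Start: joints at [1.212, 0.353, 1.633, -0, 1.155, -0.002], TCP at [218.297, 585.64, 209.581] pointing down, gripper open.
Joint ranges: [-2.63, 2.63], [-0.92, 2.1], [0.06, 2.66], [-1.3, 4.44], [0, 2.69], [-3.02, 3.02]. Speed limits (rad/s): [2.22, 2.22, 2.79, 3.14, 3.14, 3.14].

### API

Orientations are given as [roll, pitch, yaw] about the fixed x, y, z axes, in that order (R = Rz(yaw) Ry(pitch) Rx(roll)).
In Python, from rig import r, cams, job gives the robot as it stands.
- The arm moves only by the tool drive_tool, never from a script. Its argument "deltas" is a list of rows, each a list of 4 numbers: the shift along the tool's x, y, z in cm, then the turn about the tool's z in rad. In form: [[x, y, z, roll], ...]. A call has 1 to 12 rows; each row shifts and turns the commanded pose from where the row before left it, along the tool's axes as they then stand; what a row does not reach is not made up. A row lasts 1/12 s, in which the tool goes at most 41.7 mm and 7.16 degrees, less where a joint would pass 70% of its speed; a pose out of reach is approached as far as the arm can. A call with a gripper value outside its range is refused whole. "jaw" is the closure, from 0 (fully open) to 1 (shut), set as the call begins (left out, the last holds). The fingers move at their own pace and stop on an object; "force" is the grip in N (left out, the last holds). Time passes only in rows, so rows that do not move let the fingers close. It gives the time, the measured TCP pose, the force and the opening at its end, in the units of the state.
- r.sense(): the state, without advancing time (a new reading comes with each control period).
- cams.grab_frame(name): name is "scene" or "top" or "wrist"; returns (picture, depth): 420x560x3 uint8, red, green, blue; 420x560 float32, mm along the optical axis (not along the pixel's ray), 0 where there is no reading.
- cams.camera_params(name): a dict with "fx", "fy", "cx", "cy" (pixels), "R" (3x3) and "t" (3): a world point X has camera coordinates R X + t. Camera axes: x right, y down, z forward; pixel columns grow to the right and rows downward; lengths in mm; the calibration is good to about 2 mm. The wrist camera is an equidistant fisheye: a pixel r from the principal point sees the ray r / f radians off the axis. A picture is of the moment at which its call begins: read the wrist's pose just before it. camera_params takes no time and is no camera call; for the wrist camera it gives the pose at the moment of the call.
- job.sign_off(): hands the job in, once; it reports no verdict.
The state is a dict: "clock": time; "qpos": joint angles; "qvel": joint speeds; "joint_efforts": joint torques, N m; "eef_pos": TCP position; "tcp_rot": TCP orientation; "contact_force": force on the tool from outside, world axes, zero at the start; "wrist_torque": the same for the moment, N m; "opening": opening from 0.0 (shut) to 1.0 (fully open).
Only numpy, scipy, OpenCV 4.12 (cv2) and the standard library are available. Lean on these libraries where they do the work, as an engineer would, in place of code of your own. Each camera call takes 0.05 s, during which the arm holds its last target. There are 200 camera calls.

### The job

Baking is over, so shut off the oven: with the fingertips, push the service box's cover along by its black upright lip until it is fully open against the dark stop, then push the red valve handle clockwise, all the way round to its shut stop, crosswise to its pipe. Do not lift the cover, and leave the blue valve handle and the gingerbread and kitchen things around the box as they are. Finish clear of everything.

Things in the scene. Friction and masses are not known exactly. Their poses are not given: they have to be found in the camera images.
- box: Grey service box fixed to the table, 182 (x) by 520 mm (y); origin under its centre at table height, cover slides along its y. Open-topped valve chamber inside x -75..75, y -250..-10 mm (walls up to z 68); closed parking half y 0..238 mm, z 64. Cover rides on the long walls (z 68) between guide rails (inner faces x +-85, tops z 80 mm).
- cover: Loose aluminium cover, 164 (x) by 252 (y) by 5 mm, 0.4 to 0.9 kg, origin at the centre of its underside. Starts over the valve chamber hiding both valves (origin at box y -130 to -110, z 68 mm); slides to box +y over the parking half. Origin at box y 112 mm when against the stop. Takes about 1 to 8 N to push and stays where left.
- cover_lip (a point): Centre of the cover's black upright lip, a plate 90 mm along x, 10 mm along y, 24 mm tall (z 73 to 97 mm above the table), in the middle of the cover, 17 mm above its underside. Push its -y side towards box +y.
- parking_stop (a point): Middle of the face of the dark end stop, box y 238 mm, z 68 mm; the stop spans the box and is 84 mm tall.
- red_pivot (a point): Point on the upright hinge axis of the red handle, level with its top (z 62 mm). Each valve sits in the chamber on a copper pipe along box x; the two pivots are at box x 20 mm and box y -190 and -90 mm; which valve is in which place varies.
- red_tip (a point): Free end of the red handle, at its top (z 62 mm), 60 mm from the pivot. The handle is a bar 14 mm wide, 18 mm tall (z 44 to 62 mm), with a white stripe on top; beneath it are 13 mm down to the pipe.
- red_handle (a joint): Angle of the red handle, rad: 0 = open, pointing along the pipe to box -x; grows clockwise seen from above; 1.571 = shut at its stop, pointing to box +y. Starts between 0 and 0.3. It moves against about 0.12 N m of friction (3 N at 42 mm) and stays where it is left.
- blue_tip (a point): Free end of the blue handle of the other valve, which is the same in shape and size and starts open by the same measure (0 to 0.3 rad). To be left alone.
- blue_pivot (a point): Point on the upright hinge axis of the blue handle, z 62 mm.
- round_gingerbread: Round iced gingerbread, 72 mm across, 10 mm thick, lying in front of the box; origin under its centre.
- star_gingerbread: Star-shaped iced gingerbread, 72 mm across, 10 mm thick, lying in front of the box; origin under its centre.
- sprinkle_jar: Jar with a red cap, 48 mm across, 85 mm tall, in front of the parking half; origin under its centre.
- green_cup: Green cup, 72 mm across, 85 mm tall, behind the parking half; origin under its centre.
- cookie_cutter: Round steel cookie cutter, 66 mm across, 22 mm tall, behind the box; origin under its centre.
- spatula: Spatula 240 mm long lying on the table to the robot's left.
- icing_bottle: White bottle with an orange cap, 52 mm across, 140 mm tall, standing to the robot's right; origin under its centre.
Things that resemble listed ones, but are neither listed nor needed, are in the scene too. Leave any purple or turquoise look-alike of the round_gingerbread alone.

How it is judged:
By the outcome, as a careful person would: the job done as asked, in the order asked, and still so for the second after the job is handed in, with the robot touching nothing.
It also fails if it takes over 48 s, if anything falls off the work surface, if the arm or the gripper's body presses on something with over 40 N, if the wrist force passes 120 N, or if a joint passes its speed limit or range.

## Working session

There is one attempt and no reset: what is moved stays moved. The work goes in short steps, Python scripts to look and compute and a tool call to move; the robot and the scene stay as the last step left them, time stands still between calls to the robot, and variables do not carry over. Pictures are saved under pics/ and viewed, about 8 in all and at most 12, crops included, and the job is handed in when it is done.

Besides the shell and the picture viewer there is one more tool, called after "Call:" in YAML: its name, and indented under it one key for each argument. drive_tool: Moves the arm, as the interface text tells. Its arguments: {"type":"object","properties":{"deltas":{"type":"array"},"jaw":{"type":"number"},"force":{"type":"number"}},"required":["deltas"]}

```bash
mkdir -p pics; ls; cat > h.py <<'E'
import numpy as np, cv2
from rig import r, cams, job
def grab(n,f):
    p,d=cams.grab_frame(n); cv2.imwrite(f'pics/{f}.png',p[:,:,::-1]); np.savez(f'{f}.npz',d=d,p=p,**{k:np.array(v) for k,v in cams.camera_params(n).items()}); return p,d
def world(f,u,v,z=None):
    c=np.load(f+'.npz'); ray=np.array([(u-c['cx'])/c['fx'],(v-c['cy'])/c['fy'],1.])
    R,t=c['R'],c['t']; o=-R.T@t; w=R.T@ray
    s=(z-o[2])/w[2] if z is not None else c['d'][int(v),int(u)]
    return o+s*w
E
python3 - <<'E'
from h import *
for n in('scene','top'): grab(n,n+'0')
a=cv2.imread('pics/scene0.png');b=cv2.imread('pics/top0.png')
print(r.sense())
c=cams.camera_params('top');print(c)
E
```

```text
pics
{'clock': 0.1, 'qpos': array([ 1.21158837e+00,  3.53549414e-01,  1.63407234e+00, -1.65043456e-05,
        1.15522710e+00, -2.39486167e-03]), 'qvel': array([ 0.00081114, -0.00143135, -0.00139036,  0.00043018, -0.00133588,
        0.00158922]), 'joint_efforts': array([ 3.42214280e-04, -6.06362915e+01, -3.42820394e+01,  1.21983485e-04,
        3.96276257e-03, -2.82705486e-05]), 'eef_pos': array([218.14320215, 585.19374587, 208.94981364]), 'tcp_rot': array([-3.14033643e+00,  1.20827736e-05,  2.78478623e+00]), 'contact_force': array([ 0.16762361, -0.34428183,  0.86135409]), 'wrist_torque': array([-0.00027495, -0.00469941,  0.00232385]), 'opening': 0.9980073683978576}
{'fx': 414.06202177757183, 'fy': 414.06202177757183, 'cx': 272.9767342556709, 'cy': 208.73770332119295, 'R': array([[ 0.00212971, -0.9997631 ,  0.02166124],
       [-0.98580053, -0.00573607, -0.16782255],
       [ 0.16790704, -0.02099625, -0.98557921]]), 't': array([  -8.24871963,  544.55889566, 1114.05648329])}
```

View pics/top0.png

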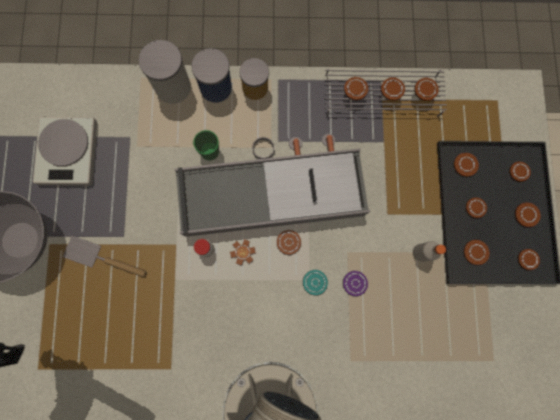

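View pics/scene0.png

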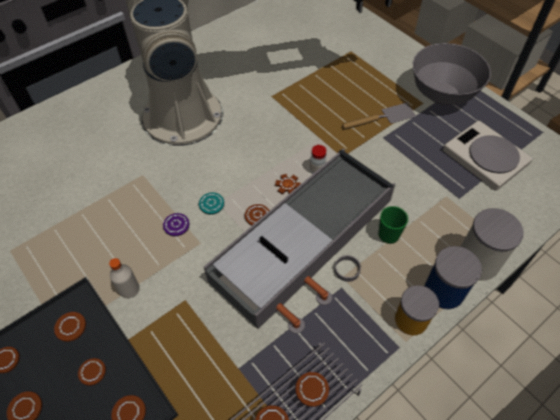

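The top view shows the box from (180,200) to (365,180), with the lip at (313,186) and the dark stop at the left end (181,202). The jar is at (203,248), the gingerbreads at (242,252) and (289,242), and the cutter at (263,148). The cover is the only grey sliding plate, so nothing else could be mistaken for the lip. I'll enlarge the box.

```bash
python3 - <<'E'
from h import *
a=cv2.imread('pics/top0.png')[130:270,165:375]
a=cv2.convertScaleAbs(cv2.resize(a,None,fx=3.8,fy=3.8,interpolation=cv2.INTER_CUBIC),alpha=1.5)
cv2.imwrite('pics/c1.png',a)
E
```

```text
(no output)
```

View pics/c1.png

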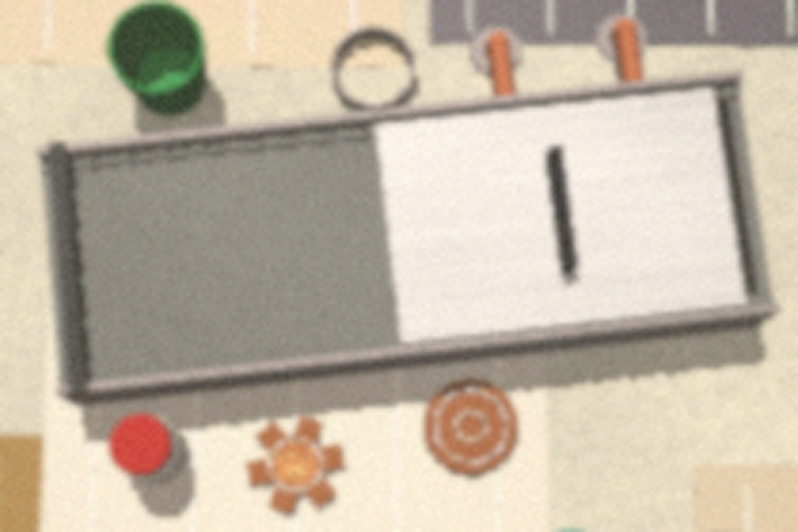

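```bash
python3 - <<'E'
from h import *
f=lambda p,z:world('top0',165+p[0]/3.8,130+p[1]/3.8,z)
C=[f(p,73) for p in((373,124),(716,88),(748,302),(402,342))]
for c in C:print('cover',c.round(1))
L=[f(p,97) for p in((554,148),(571,280))]; print('lip',np.round(L,1), np.mean(L,0))
R=[f(p,80) for p in((738,76),(773,310))]; print('rail',np.round(R,1))
S=[f(p,z) for z in (84,152) for p in((55,150),(75,395))]; print('stop',np.round(S,1))
d=((C[0]-C[1])+(C[3]-C[2]))/2; print('yaw',np.degrees(np.arctan2(-d[0],d[1])),np.linalg.norm(d),np.linalg.norm(C[0]-C[3]), np.mean(C,0))
c=np.load('top0.npz'); 
for p in ((60,250),(160,500)): print(world('top0',165+p[0]/3.8,130+p[1]/3.8).round())
print(world('top0',165+560/3.8,130+215/3.8).round(),world('top0',165+240/3.8,130+270/3.8).round())
E
```

```text
cover [670.2  22.1  73. ]
cover [ 699.9 -231.5   73. ]
cover [ 539.4 -249.8   73. ]
cover [5.089e+02 4.000e-01 7.300e+01]
lip [[ 646.6 -107.9   97. ]
 [ 550.4 -118.7   97. ]] [ 598.48332974 -113.31532777   97.        ]
rail [[ 707.  -246.5   80. ]
 [ 532.5 -266.    80. ]]
stop [[645.8 251.2  84. ]
 [468.5 230.1  84. ]
 [627.6 236.9 152. ]
 [461.2 217.1 152. ]]
yaw 6.8123185291356805 253.67717846460232 162.81456325002554 [ 604.58471965 -114.68947966   73.        ]
[572. 245.  83.]
[399. 180.  -1.]
[ 598. -112.   96.] [563. 118.  61.]
```

```bash
cat >> h.py <<'E'
C=np.array([588.9,1.9]); YAW=np.radians(6.8)
bx=np.array([np.cos(YAW),np.sin(YAW)]); by=np.array([-bx[1],bx[0]])
def box(p): d=np.array(p[:2])-C; return np.array([d@bx,d@by])
def delta(x,y,z):  # to box target, in tool cm
    from scipy.spatial.transform import Rotation as Ro
    s=r.sense(); T=Ro.from_euler('xyz',s['tcp_rot']).as_matrix()
    g=C+x*bx+y*by; print('box now',box(s['eef_pos']).round(1),s['eef_pos'][2].round(1),'yaw',s['tcp_rot'][2].round(3),'t',s['clock'])
    print('delta cm',(T.T@(np.array([*g,z])-s['eef_pos'])/10).round(2))
E
```

Call:
drive_tool:
  deltas:
    - [0,0,0,0.11]
    - [0,0,0,0.11]
    - [0,0,0,0.11]
    - [0,0,0,0.11]
    - [0,0,0,0.11]
    - [0,0,0,0.11]
    - [0,0,0,0.11]
    - [0,0,0,0.11]
    - [0,0,0,0.11]
    - [0,0,0,0.105]
    - [0,0,0,0]
  jaw: 1

```text
clock: 1.02
eef_pos: [218.2, 585.4, 209.2]
tcp_rot: [-3.141, 0.001, 1.685]
contact_force: [-0.9, 0.4, 0.0]
opening: -0.002
```

```bash
python3 -c "
from h import *
delta(0,-150,180)"
```

```text
box now [-299.   623.3] 209.2 yaw 1.685 t 1.0167
delta cm [-77.19  30.24   2.96]
```

Call:
drive_tool:
  deltas:
    - [-3.2,1.25,0,0]
    - [-3.2,1.25,0,0]
    - [-3.2,1.25,0,0]
    - [-3.2,1.25,0,0]
    - [-3.2,1.25,0,0]
    - [-3.2,1.25,0,0]
    - [-3.2,1.25,0,0]
    - [-3.2,1.25,0,0]
    - [-3.2,1.25,0,0]
    - [-3.2,1.25,0,0]
    - [-3.2,1.25,0,0]
    - [-3.2,1.25,0,0]

```text
clock: 2.02
eef_pos: [413.2, 220.6, 209.6]
tcp_rot: [3.142, -0.0, 1.694]
contact_force: [0.6, -0.2, -0.4]
opening: -0.0
```

Call:
drive_tool:
  deltas:
    - [-3.2,1.25,0,0]
    - [-3.2,1.25,0,0]
    - [-3.2,1.25,0,0]
    - [-3.2,1.25,0,0]
    - [-3.2,1.25,0,0]
    - [-3.2,1.25,0,0]
    - [-3.2,1.25,0,0]
    - [-3.2,1.25,0,0]
    - [-3.2,1.25,0,0]
    - [-3.2,1.25,0,0]
    - [-2,1,0,0]
    - [0,0,0,0]

```text
clock: 3.02
eef_pos: [589.1, -103.1, 209.3]
tcp_rot: [3.141, 0.001, 1.691]
contact_force: [0.2, -0.4, -0.1]
opening: 0.0
```

```bash
python3 -c "
from h import *
delta(0,-150,100)
p,d=grab('wrist','w0');c=cams.camera_params('wrist');print(c)
cv2.imwrite('pics/w0.png',cv2.convertScaleAbs(p[:,:,::-1],alpha=1.4))"
```

```text
box now [ -12.2 -104.3] 209.3 yaw 1.691 t 3.0167
delta cm [-4.56  1.2  10.94]
{'fx': 325.19226210127806, 'fy': 325.19226210127806, 'cx': 273.1132858216572, 'cy': 211.89877885638276, 'R': array([[ 9.92981667e-01,  1.18267830e-01,  3.60498999e-04],
       [ 1.13415664e-01, -9.53098018e-01,  2.80608365e-01],
       [ 3.35305333e-02, -2.78598076e-01, -9.59822283e-01]]), 't': array([-572.20514379, -200.76364069,  329.95241699])}
```

View pics/w0.png

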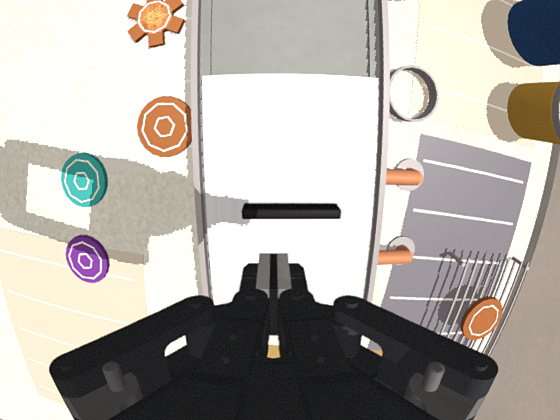

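The wrist view shows the lip from (243,211) to (340,211), with the rails parallel to the tool axes. I'll refine the lip position from these pixels.

```bash
cat >> h.py <<'E'
def wfish(f,u,v,z):
    c=np.load(f+'.npz'); a=np.array([u-c['cx'],v-c['cy']]);rr=np.linalg.norm(a);th=rr/c['fx']
    ray=np.array([*(a/rr*np.sin(th)),np.cos(th)]); R,t=c['R'],c['t'];o=-R.T@t;w=R.T@ray
    return o+(z-o[2])/w[2]*w
E
python3 -c "
from h import *
for p,z in(((243,206),97),((340,206),97),((243,219),73),((340,219),73),((202,76),73),((377,76),73),((378,230),73),((203,230),73)): q=wfish('w0',*p,z);print(p,q.round(1),box(q).round(1))
delta(0,-150,100)
"
```

```text
(243, 206) [ 562.5 -109.7   97. ] [ -39.4 -107.7]
(340, 206) [648.2 -99.4  97. ] [  46.9 -107.6]
(243, 219) [ 562.2 -129.5   73. ] [ -42.1 -127.3]
(340, 219) [ 656.5 -118.3   73. ] [  52.9 -127.4]
(202, 76) [510.1   2.6  73. ] [-78.1  10. ]
(377, 76) [671.2  24.1  73. ] [84.4 12.3]
(378, 230) [ 698.4 -125.3   73. ] [  93.6 -139.3]
(203, 230) [ 523.4 -145.8   73. ] [ -82.6 -138.9]
box now [ -13.3 -102.2] 209.1 yaw 1.691 t 3.0667
delta cm [-4.78  1.33 10.91]
```

Call:
drive_tool:
  deltas:
    - [-2.4,0.7,0,0]
    - [-2.4,0.6,0,0]
    - [0,0,2.5,0]
    - [0,0,2.5,0]
    - [0,0,2.5,0]
    - [0,0,2,0]
    - [0,0,1,0]
    - [0,0,0.6,0]
    - [0,0,0,0]
    - [0,0,0,0]

```text
clock: 3.9
eef_pos: [606.3, -145.2, 99.4]
tcp_rot: [3.141, 0.0, 1.691]
contact_force: [0.2, -0.4, 0.6]
opening: 0.001
```

```bash
python3 -c "
from h import *
delta(0,101-11+6,98);print(r.sense()['contact_force'])"
```

```text
box now [  -0.2 -148.1] 99.4 yaw 1.691 t 3.9
delta cm [24.41  0.05  0.13]
[ 0.23521732 -0.35721644  0.61269159]
```

Call:
drive_tool:
  deltas:
    - [0.6,0,0.1,0]
    - [0.6,0,0,0]
    - [0.6,0,0,0]
    - [0.6,0,0,0]
    - [0.8,0,0,0]
    - [0.8,0,0,0]
    - [0.8,0,0,0]
    - [0.8,0,0,0]
    - [0.8,0,0,0]
    - [0.8,0,0,0]
    - [0.8,0,0,0]
    - [0.8,0,0,0]

```text
clock: 4.9
eef_pos: [595.3, -57.3, 97.6]
tcp_rot: [-3.142, 0.0, 1.69]
contact_force: [-0.1, -0.2, 0.0]
opening: 0.003
```

Call:
drive_tool:
  deltas:
    - [0.8,0,0,0]
    - [0.8,0,0,0]
    - [0.8,0,0,0]
    - [0.8,0,0,0]
    - [0.8,0,0,0]
    - [0.8,0,0,0]
    - [0.8,0,0,0]
    - [0.8,0,0,0]
    - [0.8,0,0,0]
    - [0.8,0,0,0]
    - [0.8,0,0,0]
    - [0.8,0,0,0]

```text
clock: 5.9
eef_pos: [583.9, 38.0, 97.6]
tcp_rot: [3.142, 0.0, 1.69]
contact_force: [0.2, 0.2, -0.2]
opening: -0.0
```

```bash
python3 -c "
from h import *
delta(0,96,98);print(r.sense()['contact_force'])"
```

```text
box now [-0.7 36.4] 97.6 yaw 1.69 t 5.9
delta cm [ 5.96  0.07 -0.04]
[ 0.24510451  0.22532777 -0.24092146]
```

No pushing force showed, so I'm checking with a picture.

```bash
python3 -c "
from h import *
p,d=grab('top','top1');grab('scene','scene1')
a=cv2.imread('pics/top1.png')[130:270,165:375];b=cv2.imread('pics/scene1.png')[130:330,195:405]
f=lambda i,s:cv2.convertScaleAbs(cv2.resize(i,s,interpolation=cv2.INTER_CUBIC),alpha=1.5)
cv2.imwrite('pics/c2.png',np.hstack([f(a,(400,267+0)),f(b,(400,380))[:267]]) if 0 else np.vstack([f(a,(450,300)),f(b[20:160],(450,300))]))"
```

```text
(no output)
```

View pics/c2.png

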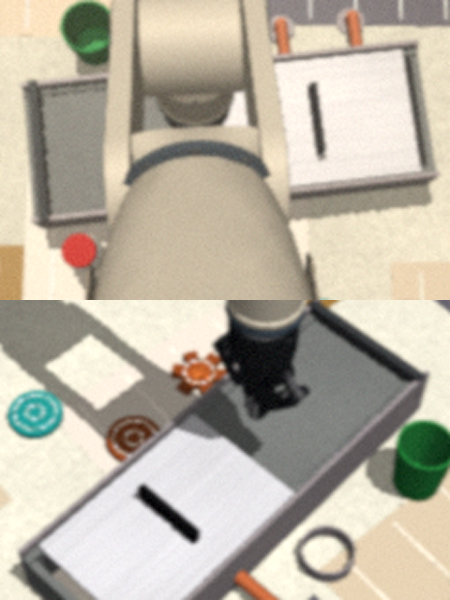

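```bash
python3 - <<'E'
from h import *
print(r.tcp_to_tips, r.sense()['eef_pos'])
p,d=grab('wrist','w1')
cv2.imwrite('pics/w1.png',cv2.convertScaleAbs(p[:,:,::-1],alpha=1.4))
c=np.load('scene1.npz')
# all scene points near tool axis, lowest z
v,u=np.mgrid[0:420,0:560];dd=c['d']
P=np.stack([(u-c['cx'])/c['fx']*dd,(v-c['cy'])/c['fy']*dd,dd],-1)
W=(P-c['t'])@c['R']
e=r.sense()['eef_pos']
m=(dd>0)&(np.hypot(W[...,0]-e[0],W[...,1]-e[1])<30)
print(np.histogram(W[m][:,2],bins=np.arange(50,260,6)))
dk=m&(c['p'].max(-1)<45); print('dark lowest',np.sort(W[dk][:,2])[:15].round())
E
```

```text
17.0 [583.84674857  38.3673801   97.5984906 ]
(array([  0,  56, 241,  26,   4,   0,   0,   0,   0,   0,   0,   0,   7,
        16,  16,  11,  14,  11,   8,  31,  50,  20,  17,  21,  18,  24,
        20,  19,  22,  14,   3,   0,   0,   0]), array([ 50,  56,  62,  68,  74,  80,  86,  92,  98, 104, 110, 116, 122,
       128, 134, 140, 146, 152, 158, 164, 170, 176, 182, 188, 194, 200,
       206, 212, 218, 224, 230, 236, 242, 248, 254]))
dark lowest [60. 60. 60. 61. 62. 62. 62. 62. 63. 63. 63. 63. 63. 63. 63.]
```

View pics/w1.png

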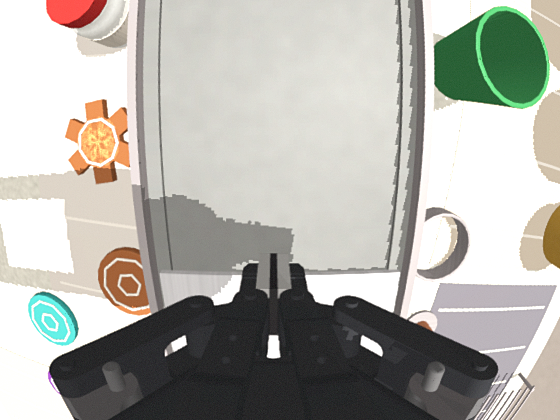

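```bash
python3 - <<'E'
from h import *
c=np.load('scene1.npz')
v,u=np.mgrid[0:420,0:560];dd=c['d']
P=np.stack([(u-c['cx'])/c['fx']*dd,(v-c['cy'])/c['fy']*dd,dd],-1)
W=(P-c['t'])@c['R']
m=(dd>0)&(W[...,2]>92)&(W[...,2]<200)&(np.hypot(W[...,0]-584,W[...,1]-38)<90)
Q=W[m]
for a in range(92,200,8):
    s=(Q[:,2]>=a)&(Q[:,2]<a+8)
    if s.any(): print(a,s.sum(),Q[s].min(0).round(),Q[s].max(0).round())
w=np.load('w1.npz'); o=-w['R'].T@w['t']; print('cam',o.round(1))
def pt(u,v):
    a=np.array([u-w['cx'],v-w['cy']]);th=np.linalg.norm(a)/w['fx'];ray=np.array([*(a/np.linalg.norm(a)*np.tan(th)),1])
    return (w['R'].T@(ray*w['d'][v,u]-w['t'])).round(1), w['d'][v,u]
for q in((280,100),(350,200),(263,256),(285,256),(250,268),(298,268),(273,290),(120,280),(60,330),(160,20),(80,10)): print(q,*pt(*q))
E
```

```text
116 1 [592.  34. 124.] [592.  34. 124.]
124 18 [574.  27. 125.] [599.  44. 132.]
132 20 [574.  28. 133.] [598.  45. 140.]
140 19 [574.  28. 140.] [600.  41. 148.]
148 13 [574.  28. 148.] [599.  37. 156.]
156 12 [573.  26. 157.] [599.  35. 163.]
164 47 [555.  24. 164.] [620.  52. 172.]
172 65 [552.  23. 172.] [623.  53. 180.]
180 51 [542.  22. 180.] [630.  41. 188.]
188 60 [533.  21. 188.] [637.  38. 196.]
196 28 [532.  21. 196.] [641.  36. 200.]
cam [576.  107.2 261.8]
(280, 100) [578.8 119.5  63.7] 186.76778
(350, 200) [630.7  63.6  64.3] 203.5094
(263, 256) [578.6  47.2 127.7] 145.43341
(285, 256) [588.5  48.2 127.3] 145.9425
(250, 268) [573.4  42.2 131.2] 143.37051
(298, 268) [594.8  44.4 130.6] 144.00392
(273, 290) [583.2  46.7 156.5] 118.06102
(120, 280) [449.5 -48.6  12.2] 278.62918
(60, 330) [ 358.4 -135.    10.8] 300.99893
(160, 20) [498.1 165.5  65. ] 169.96182
(80, 10) [448.8 170.2  84.5] 148.3082
```

```bash
python3 - <<'E'
from h import *
for f in('w0','w1'):
    w=np.load(f+'.npz')
    def pt(u,v):
        a=np.array([u-w['cx'],v-w['cy']]);th=np.linalg.norm(a)/w['fx'];ray=np.array([*(a/np.linalg.norm(a)*np.tan(th)),1])
        return (w['R'].T@(ray*w['d'][v,u]-w['t'])).round(1)
    print(f,[pt(u,v) for u,v in((263,255),(285,255),(263,258))], pt(230,150),(-w['R'].T@w['t']).round(1))
s=r.sense();print(s['qpos'].round(4),s['eef_pos'])
E
```

```text
w0 [array([582.5, -92. , 237.4]), array([592.4, -90.9, 237.3]), array([582.6, -92.3, 240.1])] [543.6 -64.3  72.5] [579.9 -31.7 373.2]
w1 [array([578.6,  47. , 126.2]), array([588.6,  47.8, 125.1]), array([578.7,  47.1, 129.6])] [552.1  85.8  63.8] [576.  107.2 261.8]
[ 6.2100e-02  4.2040e-01  1.8142e+00 -1.0000e-04  9.0700e-01 -5.7800e-02] [583.95362878  37.80434785  97.60526565]
```

The TCP reading disagrees with both cameras. They show the parking floor and cover at their correct heights, but the fingertips at z ≈ 124 when the reading implies 80. The fingers therefore passed over the lip. From here I'll use camera-based heights (tips ≈ reported z + 26). Next I go back and lower in stages.

Call:
drive_tool:
  deltas:
    - [-2,0,0,0]
    - [-3,0,0,0]
    - [-3,0,0,0]
    - [-3,0,0,0]
    - [-3,0,0,0]
    - [-3,0,0,0]
    - [-1.6,0,0,0]
    - [0,0,1,0]
    - [0,0,1,0]
    - [0,0,0.8,0]
    - [0,0,0.2,0]
    - [0,0,0,0]

```text
clock: 7.05
eef_pos: [605.1, -146.1, 66.2]
tcp_rot: [-3.139, -0.001, 1.691]
contact_force: [0.6, -0.7, -0.3]
opening: 0.001
```

```bash
python3 - <<'E'
from h import *
delta(0,-150,54);print(r.sense()['contact_force'].round(1))
p,d=grab('wrist','w2');w=np.load('w2.npz')
def pt(u,v):
        a=np.array([u-w['cx'],v-w['cy']]);th=np.linalg.norm(a)/w['fx'];ray=np.array([*(a/np.linalg.norm(a)*np.tan(th)),1])
        return (w['R'].T@(ray*w['d'][v,u]-w['t'])).round(1)
print([pt(u,v) for u,v in((263,255),(285,255))])
cv2.imwrite('pics/w2.png',cv2.convertScaleAbs(p[:,:,::-1],alpha=1.4))
grab('scene','scene2');c=np.load('scene2.npz')
v,u=np.mgrid[0:420,0:560];dd=c['d']
P=np.stack([(u-c['cx'])/c['fx']*dd,(v-c['cy'])/c['fy']*dd,dd],-1)
W=(P-c['t'])@c['R'];e=r.sense()['eef_pos']
m=(dd>0)&(W[...,2]>77)&(W[...,2]<200)&(np.hypot(W[...,0]-e[0],W[...,1]-e[1])<25)
Q=W[m]
for a in range(76,140,6):
    s=(Q[:,2]>=a)&(Q[:,2]<a+6)
    if s.any(): print(a,s.sum(),Q[s].min(0).round(),Q[s].max(0).round())
E
```

```text
box now [  -1.5 -148.9] 66.2 yaw 1.691 t 7.05
delta cm [-0.11  0.15  1.22]
[ 0.6 -0.7 -0.3]
[array([ 600.3, -136.9,   95.8]), array([ 610.3, -136. ,   95.2])]
76 6 [ 601. -169.   77.] [ 619. -133.   79.]
88 3 [ 604. -156.   91.] [ 614. -152.   93.]
94 7 [ 601. -157.   94.] [ 616. -150.  100.]
100 11 [ 599. -157.  100.] [ 620. -147.  105.]
106 15 [ 594. -156.  106.] [ 622. -148.  112.]
112 6 [ 604. -158.  113.] [ 620. -149.  118.]
118 5 [ 603. -157.  119.] [ 618. -151.  121.]
124 9 [ 603. -157.  124.] [ 622. -150.  130.]
130 11 [ 585. -159.  131.] [ 621. -150.  136.]
136 27 [ 587. -159.  136.] [ 628. -135.  142.]
```

View pics/w2.png

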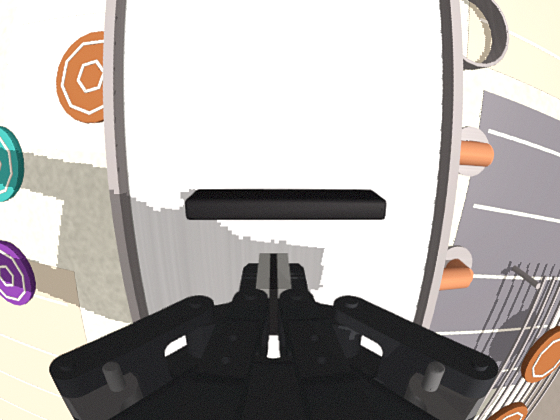

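The wrist view shows the lip at (187–385, 190–218), squarely ahead of the fingers, with the tips about 92 mm up and centred. I'll lower by 11 mm and push.

Call:
drive_tool:
  deltas:
    - [0,0,0.6,0]
    - [0,0,0.5,0]
    - [0,0,0,0]
    - [0.6,0.1,0,0]
    - [0.6,0,0,0]
    - [0.6,0,0,0]
    - [0.6,0,0,0]
    - [0.6,0,0,0]
    - [0.6,0,0,0]
    - [0.6,0,0,0]

```text
clock: 7.98
eef_pos: [602.2, -105.3, 56.8]
tcp_rot: [3.141, 0.001, 1.69]
contact_force: [1.2, -4.4, 0.2]
opening: 0.003
```

A steady 4.4 N push now, and the cover is moving.

Call:
drive_tool:
  deltas:
    - [0.8,0,0,0]
    - [0.8,0,0,0]
    - [0.8,0,0,0]
    - [0.8,0,0,0]
    - [0.8,0,0,0]
    - [0.8,0,0,0]
    - [0.8,0,0,0]
    - [0.8,0,0,0]
    - [0.8,0,0,0]
    - [0.8,0,0,0]
    - [0.8,0,0,0]
    - [0.8,0,0,0]

```text
clock: 8.98
eef_pos: [590.6, -9.9, 56.7]
tcp_rot: [3.141, 0.0, 1.69]
contact_force: [0.5, -5.0, 0.2]
opening: 0.0
```

Call:
drive_tool:
  deltas:
    - [0.8,0,0,0]
    - [0.8,0,0,0]
    - [0.8,0,0,0]
    - [0.8,0,0,0]
    - [0.8,0,0,0]
    - [0.8,0,0,0]
    - [0.8,0,0,0]
    - [0.8,0,0,0]
    - [0.8,0,0,0]
    - [0.8,0,0,0]
    - [0.8,0,0,0]
    - [0.4,0,0,0]

```text
clock: 9.98
eef_pos: [579.4, 81.7, 56.7]
tcp_rot: [-3.141, 0.0, 1.69]
contact_force: [0.3, -6.5, 2.0]
opening: -0.001
```

Call:
drive_tool:
  deltas:
    - [0.3,0,0,0]
    - [0.3,0,0,0]
    - [0.3,0,0,0]
    - [0.2,0,0,0]

```text
clock: 10.32
eef_pos: [578.2, 92.0, 56.7]
tcp_rot: [-3.141, 0.0, 1.69]
contact_force: [1.0, -6.7, 1.8]
opening: -0.002
```

```bash
python3 -c "
from h import *
delta(0,96,54);print(r.sense()['contact_force'].round(1))"
```

```text
box now [ 0.  90.7] 56.7 yaw 1.69 t 10.3167
delta cm [ 0.53 -0.    0.27]
[ 1.  -6.7  1.8]
```

Call:
drive_tool:
  deltas:
    - [0.2,0,0,0]
    - [0.2,0,0,0]
    - [0.2,0,0,0]

```text
clock: 10.57
eef_pos: [580.1, 94.0, 57.1]
tcp_rot: [3.138, 0.007, 1.693]
contact_force: [11.9, -38.9, -0.5]
opening: -0.001
```

Call:
drive_tool:
  deltas:
    - [0.15,0,0,0]
    - [0.15,0,0,0]

```text
clock: 10.73
eef_pos: [580.1, 94.0, 57.2]
tcp_rot: [3.138, 0.011, 1.694]
contact_force: [12.6, -53.6, 0.4]
opening: -0.0
```

The cover is firm against the stop: the force rose to 54 N at the fingertips and the arm stopped moving. I'll back off, rise and look into the chamber.

Call:
drive_tool:
  deltas:
    - [-0.6,0,0,0]
    - [-0.6,0,0,0]
    - [-1.5,0,0,0]
    - [-2,0,-2,0]
    - [-2,0,-2.5,0]
    - [-3,0,-2.5,0]
    - [-3,0,-2,0]
    - [-3.3,0,0,0]
    - [-3.3,0,0,0]
    - [-3.3,0,0,0]
    - [-3.3,0,0,0]
    - [-2,0,0,0]

```text
clock: 11.73
eef_pos: [610.6, -178.2, 146.7]
tcp_rot: [3.141, -0.0, 1.689]
contact_force: [0.6, 0.9, -0.5]
opening: -0.001
```

```bash
python3 -c "
from h import *
delta(0,-230,120);print(r.sense()['contact_force'].round(1))
p,d=grab('wrist','w3');cv2.imwrite('pics/w3.png',cv2.convertScaleAbs(p[:,:,::-1],alpha=1.4))"
```

```text
box now [   0.2 -181.4] 146.7 yaw 1.689 t 11.7333
delta cm [-4.86 -0.02  2.67]
[ 0.6  0.9 -0.5]
```

View pics/w3.png

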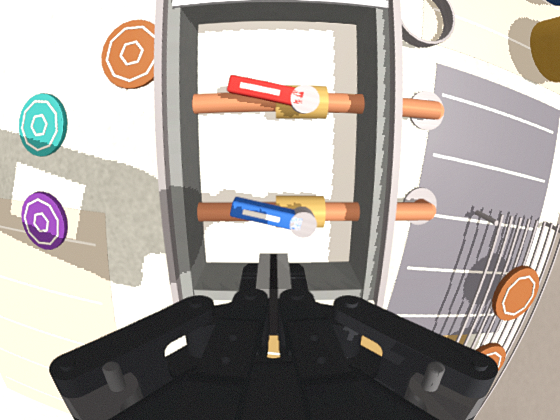

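The red handle is the farther one, with its pivot at (305,98) and tip at (229,85). Blue is nearer, with its pivot at (303,224) and tip at (232,207).

```bash
python3 - <<'E'
from h import *
for n,p in dict(redpiv=(305,98),redtip=(229,85),redtiplow=(231,96),bluepiv=(303,224),bluetip=(232,203),farwall=(285,3)).items():
    print(n,box(wfish('w3',*p,62)).round(1))
E
```

```text
redpiv [ 25.2 -97.4]
redtip [-32.1 -87. ]
redtiplow [-30.6 -95.5]
bluepiv [  25.  -197.1]
bluetip [ -31.8 -179.3]
farwall [ 10.4 -21. ]
```

Call:
drive_tool:
  deltas:
    - [2.3,-1.1,0,0]
    - [2.3,-1.1,0,0]
    - [0,0,0,0]
    - [0,0,2.5,0]
    - [0,0,2.5,0]
    - [0,0,2,0]
    - [0,0,1.5,0]
    - [0,0,1,0]
    - [0,0,0,0]

```text
clock: 12.53
eef_pos: [581.9, -132.1, 49.5]
tcp_rot: [-3.138, -0.002, 1.69]
contact_force: [-0.4, 0.2, 0.3]
opening: -0.001
```

```bash
python3 - <<'E'
from h import *
delta(-22,-135,24);print(r.sense()['contact_force'].round(1))
p,d=grab('wrist','w4');cv2.imwrite('pics/w4.png',cv2.convertScaleAbs(p[:,:,::-1],alpha=1.4))
w=np.load('w4.npz')
def pt(u,v):
        a=np.array([u-w['cx'],v-w['cy']]);th=np.linalg.norm(a)/w['fx'];ray=np.array([*(a/np.linalg.norm(a)*np.tan(th)),1])
        return (w['R'].T@(ray*w['d'][v,u]-w['t'])).round(1)
for u,v in((263,255),(285,255)):q=pt(u,v);print(q,box(q).round(1))
E
```

```text
box now [ -22.8 -132.3] 49.5 yaw 1.69 t 12.5333
delta cm [-0.28  0.09  2.55]
[-0.4  0.2  0.3]
[ 577.4 -123.    80.1] [ -26.2 -122.7]
[ 587.2 -121.8   80.2] [ -16.3 -122.6]
```

View pics/w4.png

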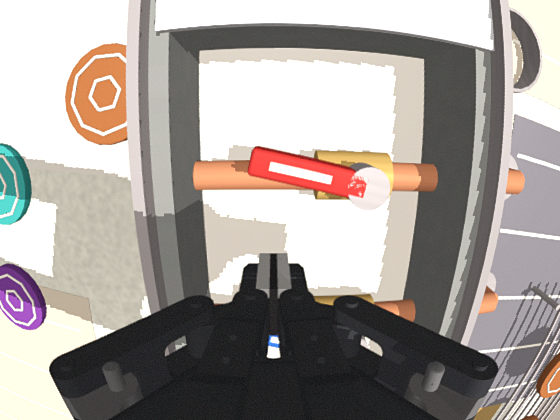

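```bash
python3 - <<'E'
from h import *
P=box(wfish('w4',368,187,62))
print(P,box(wfish('w4',255,148,62)),box(wfish('w4',251,172,62)))
print('tips approx',r.sense()['eef_pos'][2]+27)
t0=box(wfish('w4',253,160,62))-P; th=np.arctan2(t0[1],-t0[0]);print('theta0',th,np.hypot(*t0))
b=box(r.sense()['eef_pos'])
for t in np.r_[th,np.arange(np.ceil(th*5)/5,1.6,.2),1.571,1.65]:
    u=np.array([-np.cos(t),np.sin(t)]);m=np.array([np.sin(t),np.cos(t)])
    q=P+42*u-(7+11*abs(np.cos(t))+13*np.sin(t))*m
    print(round(t,2),'toolx',((q-b)[1]/10).round(2),'tooly',((q-b)[0]/10).round(2)); b=q
E
```

```text
[ 25.22876883 -94.79217499] [-30.16559726 -76.31346232] [-32.19505249 -87.79263976]
tips approx 77.85082628335431
theta0 0.22261549653131069 57.824779758487786
0.22 toolx 2.71 tooly 0.18
0.4 toolx 0.67 tooly -0.18
0.6 toolx 0.85 tooly -0.06
0.8 toolx 0.9 tooly 0.14
1.0 toolx 0.9 tooly 0.37
1.2 toolx 0.83 tooly 0.6
1.4 toolx 0.69 tooly 0.82
1.6 toolx 0.49 tooly 0.94
1.57 toolx -0.06 tooly -0.09
1.65 toolx 0.15 tooly 0.26
```

Call:
drive_tool:
  deltas:
    - [0,0,1,0]
    - [0,0,1,0]
    - [0,0,0.7,0]
    - [0.8,0,0,0]
    - [0.8,0.1,0,0]
    - [0.6,0.1,0,0]
    - [0.5,0,0,0]
    - [0.35,-0.1,0,0]
    - [0.35,-0.1,0,0]
    - [0.4,0,0,0]
    - [0.45,-0.05,0,0]

```text
clock: 13.5
eef_pos: [578.1, -91.1, 25.0]
tcp_rot: [3.141, 0.001, 1.69]
contact_force: [0.7, -4.0, 1.8]
opening: -0.0
```

```bash
python3 - <<'E'
from h import *
delta(-20,-88.5,22);print(r.sense()['contact_force'].round(1))
p,d=grab('wrist','w5');cv2.imwrite('pics/w5.png',cv2.convertScaleAbs(p[:,:,::-1],alpha=1.4))
E
```

```text
box now [-21.7 -91.1] 25.0 yaw 1.69 t 13.5
delta cm [0.26 0.17 0.3 ]
[ 0.7 -4.   1.8]
```

View pics/w5.png

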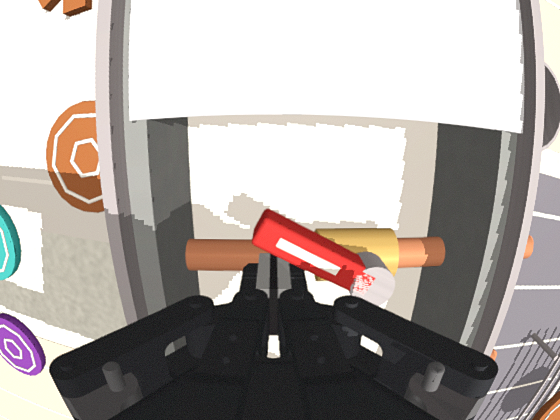

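The red handle is turning, now at about 0.55 rad with 4 N of contact. Continuing along the arc.

Call:
drive_tool:
  deltas:
    - [0.5,0,0,0]
    - [0.5,0.05,0,0]
    - [0.45,0.15,0,0]
    - [0.45,0.2,0,0]
    - [0.4,0.25,0,0]
    - [0.4,0.35,0,0]
    - [0.35,0.4,0,0]
    - [0.35,0.4,0,0]
    - [0.25,0.4,0,0]
    - [0.2,0.4,0,0]

```text
clock: 14.38
eef_pos: [598.9, -49.1, 24.4]
tcp_rot: [-3.141, -0.0, 1.69]
contact_force: [-5.0, -7.2, 0.5]
opening: -0.002
```

```bash
python3 - <<'E'
from h import *
delta(5.2,-52.8,25);print(r.sense()['contact_force'].round(1))
E
```

```text
box now [  3.9 -51.9] 24.4 yaw 1.69 t 14.3833
delta cm [-0.09  0.13 -0.06]
[-5.  -7.2  0.5]
```

Call:
drive_tool:
  deltas:
    - [-0.1,0.2,0,0]
    - [0,0.2,0,0]
    - [0,0.2,0,0]

```text
clock: 14.63
eef_pos: [599.2, -49.1, 23.8]
tcp_rot: [-3.13, -0.003, 1.69]
contact_force: [-26.4, -2.1, 20.5]
opening: -0.002
```

Call:
drive_tool:
  deltas:
    - [0,0.15,0,0]
    - [0,0.15,0,0]

```text
clock: 14.8
eef_pos: [599.3, -49.0, 23.6]
tcp_rot: [-3.125, -0.003, 1.69]
contact_force: [-33.8, -3.6, 26.6]
opening: -0.004
```

```bash
python3 - <<'E'
from h import *
delta(5.2,-52.8,25);print(r.sense()['contact_force'].round(1))
p,d=grab('wrist','w6');cv2.imwrite('pics/w6.png',cv2.convertScaleAbs(p[:,:,::-1],alpha=1.4))
E
```

```text
box now [  4.3 -51.8] 23.6 yaw 1.69 t 14.8
delta cm [-0.1   0.08 -0.14]
[-33.8  -3.6  26.6]
```

View pics/w6.png

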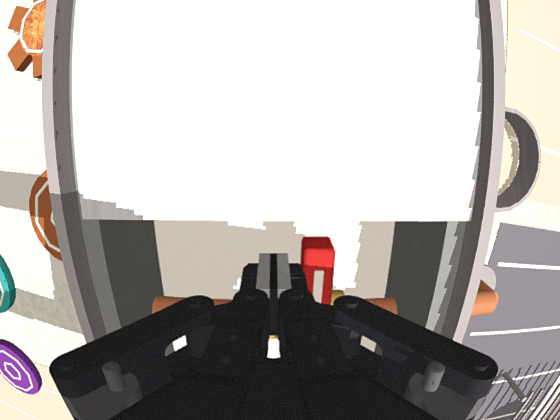

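The red handle is parallel to the box's long axis at (318,240–300), and the force has risen to about 34 N with the arm no longer moving, so it's at the stop. I'll back away along -x, then rise.

Call:
drive_tool:
  deltas:
    - [0,-0.5,0,0]
    - [0,-0.6,0,0]
    - [0,-0.6,0,0]
    - [0,0,-1,0]
    - [0,0,-2,0]
    - [0,0,-2.5,0]
    - [0,0,-2.5,0]
    - [0,0,-2.5,0]
    - [-2,0,-2,0]
    - [-2.5,0,0,0]
    - [-2.5,0,0,0]
    - [-1,0,0,0]

```text
clock: 15.85
eef_pos: [602.1, -133.5, 151.4]
tcp_rot: [3.138, 0.002, 1.689]
contact_force: [-0.6, -0.2, 0.6]
opening: 0.001
```

```bash
python3 - <<'E'
from h import *
delta(0,-170,146);print(r.sense()['contact_force'].round(1))
p,d=grab('wrist','w7');cv2.imwrite('pics/w7.png',cv2.convertScaleAbs(p[:,:,::-1],alpha=1.4))
# red & blue masks
h=cv2.cvtColor(p,cv2.COLOR_RGB2HSV)
for n,m in(('red',((h[...,0]<4)|(h[...,0]>176))&(h[...,1]>190)&(h[...,2]>90)),('blue',(abs(h[...,0].astype(int)-110)<8)&(h[...,1]>160)&(h[...,2]>70))):
    m[:, :170]=0;m[:, 400:]=0
    k,l,st,ce=cv2.connectedComponentsWithStats(m.astype(np.uint8))
    i=1+st[1:,4].argmax();y,x=np.where(l==i)
    Q=np.array([box(wfish('w7',a,b,62)) for a,b in zip(x,y)]);e,V=np.linalg.eigh(np.cov(Q.T))
    print(n,st[i],Q.min(0).round(),Q.max(0).round(),'axis',V[:,1].round(3))
E
```

```text
box now [  -2.9 -136. ] 151.4 yaw 1.689 t 15.85
delta cm [-3.4   0.29  0.54]
[-0.6 -0.2  0.6]
red [299  82  17  57 121] [ 17. -81.] [ 30. -37.] axis [0.142 0.99 ]
blue [237 245  38  21 329] [ -34. -188.] [  -2. -170.] axis [-0.949 -0.315]
```

View pics/w7.png

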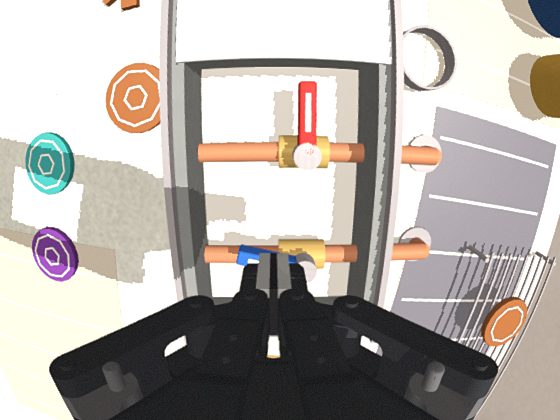

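The red handle points straight to box +y, with its tip at (308,84) and pivot at (307,156). Blue is still near its start angle at (240–305, 250–265). I'll move clear and check the cover numerically from the top camera.

Call:
drive_tool:
  deltas:
    - [0,0,-3,0]
    - [0,0,-3,0]
    - [-2,0,-2,0]
    - [-3,0,0,0]
    - [-3,0,0,0]
    - [-3,0,0,0]
    - [-3,0,0,0]
    - [-3,0,0,0]
    - [-3,0,0,0]
    - [-3,0,0,0]
    - [-2,0,0,0]
    - [0,0,0,0]

```text
clock: 16.9
eef_pos: [630.5, -382.2, 229.1]
tcp_rot: [3.141, 0.001, 1.687]
contact_force: [-0.5, 1.2, -0.4]
opening: 0.0
```

```bash
python3 - <<'E'
from h import *
P=box(wfish('w7',307,156,62));t=box(wfish('w7',308,83,62))-P;print('red theta',np.arctan2(t[1],-t[0]),np.hypot(*t))
p,d=grab('top','top2');s=r.sense();print(s['eef_pos'].round(),s['contact_force'].round(1),s['clock'])
v,u=np.mgrid[0:420,0:560];c=np.load('top2.npz')
X=np.stack([(u-c['cx'])/c['fx']*d,(v-c['cy'])/c['fy']*d,d],-1);W=(X-c['t'])@c['R']
B=np.stack([(W[...,:2]-C)@bx,(W[...,:2]-C)@by],-1)
m=(abs(B[...,0])<75)&(abs(B[...,1])<225)&(W[...,2]>50)
l=m&(W[...,2]>87)&(W[...,2]<110)&(p.max(-1)<80); print('lip y',B[l][:,1].mean(),l.sum())
for y in range(-60,40,6):
    k=(abs(B[...,0])<70)&(abs(B[...,1]-y)<3); print(y,np.median(W[k][:,2]).round(1),end='; ')
# change of surroundings vs top0
p0=np.load('top0.npz')['p'];D=np.abs(cv2.GaussianBlur(p,(5,5),0).astype(int)-cv2.GaussianBlur(p0,(5,5),0)).max(-1)
for n,(x,y) in dict(jar=(203,248),star=(242,252),round=(289,242),cutter=(263,148),cup=(207,145),teal=(315,282),purple=(355,283),bottle=(432,250),spat=(110,257)).items(): print(n,np.median(D[y-12:y+12,x-12:x+12]),D[y-12:y+12,x-12:x+12].max())
E
```

```text
red theta 1.576879235780713 57.2368576323974
[ 630. -380.  229.] [0.2 1.1 0.3] 16.95
lip y 107.5036341314053 78
-60 3.5; -54 3.3; -48 3.1; -42 3.3; -36 3.9; -30 3.8; -24 3.1; -18 70.6; -12 72.3; -6 72.6; 0 72.0; 6 72.0; 12 72.3; 18 72.1; 24 71.8; 30 72.4; 36 72.3; jar 3.0 6
star 2.0 5
round 2.0 39
cutter 2.0 5
cup 4.0 7
teal 61.0 84
purple 34.5 61
bottle 30.0 90
spat 1.0 3
```

```bash
python3 -c "
from h import *
print(job.sign_off())"
```

```text
the job is handed in; nothing more can be done
None
```

The cover is fully open against the dark stop and the red handle is at its shut stop. I handed the job in at about 17 s with the gripper raised clear of everything.

- **First pass missed:** the reported tool height disagreed with the cameras. The fingertips were about 43 mm higher than the reading implied, so my first push went over the lip without touching it. I redid it using camera-based heights.
- **Cover:** the push took about 4–7 N, then rose to 54 N at the fingertips as the cover met the stop. Afterwards I measured the lip at y ≈ 107.5 mm in my box frame. That is about 112 mm once my frame's offset of roughly 4–5 mm is allowed for, so it agrees with the stop position but only to a few millimetres.
- **Red handle:** it measured 1.577 rad, against 1.571 for shut. The final push met about 34 N sideways, plus 27 N upward that I could not explain.
- **Left alone:** the blue handle still looks near its starting angle. In the before/after top views the jar, star, cutter, cup and spatula showed no change. The round gingerbread showed only a local change.
- **Not confirmed:** the turquoise and purple look-alikes and the bottle differed between the two views. I put this down to the arm and its shadow and did not check further; the fingers were never taken down near them.

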